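# Make up two measuring kits in their foam trays

## Robot

A 6-joint arm with a two-finger parallel gripper is mounted at the origin on a cart in front of the work surface, level with it; the furniture and walls round the work are solid. World frame = base frame: x ahead of the robot, y to its left, z up, the work surface at z = 0. Lengths are in m, angles in degrees, forces in N, time in s.
With the tool pointing down it reaches from about 0.25 to 0.725 m from the base axis. Payload 9.7 kg.
Tool frame: the origin (TCP) lies midway between the tips of the shut fingers; the grasp point (between the pads) lies bot.grasp_offset behind it (bot.grasp_offset is the distance from the TCP to the grasp point, in m); x points along the fingers, y is the direction in which the jaws open and shut, and the axes are right-handed (so a half turn about x gives the same grasp; the last joint's range is limited). The gripper opens to 85 mm and grips with 20 to 120 N. Pads are 22 mm wide; open, the fingers measure 114 mm over their backs; the gripper's body (76 mm by 85 mm) begins 54 mm behind the grasp point. The pads swing forward as they close: fully open they stand 13 mm farther back than shut.
Start: joints at [76.146, 4.979, 10.078, 95.1, 0, 90], TCP at [0.132, 0.534, 0.231] pointing down, gripper open.
Joint ranges: [-179.16, 179.16], [-48.56, 103.87], [-65.8, 70.77], [-126.05, 130.52], [-82.76, 87.17], [-180, 180]. Speed limits (degrees/s): [127.2, 127.2, 147.25, 180, 180, 180].

## Interface

Orientations are given as [roll, pitch, yaw] about the fixed x, y, z axes, in that order (R = Rz(yaw) Ry(pitch) Rx(roll)).
In Python, from workcell import status, camera, bot gives the robot as it stands.
- The arm moves only by the shell command python3 -m jog 'ROWS' [OPENING] [FORCE]. ROWS is text: rows parted by semicolons, each of 4 numbers parted by spaces: the shift along the tool's x, y, z in mm, then the turn about the tool's x in degrees. A call has exactly 8 rows; each row is the pose to reach, as a shift and turn from the pose commanded when the call began, along the tool's axes at that moment; what a row does not reach only later rows make up. A row lasts 1/8 s, in which the tool goes at most 62.5 mm and 10.7 degrees, less where a joint would pass 70% of its speed; a pose out of reach is approached as far as the arm can. A call with a gripper value outside its range is refused whole. OPENING is the opening, from 0 (shut) to 1 (fully open), set as the call begins (- or left out, the last holds). The fingers move at their own pace and stop on an object; FORCE is the grip in N (left out, the last holds). Time passes only in rows, so rows that repeat a pose let the fingers close, or fill a call up. It gives the time, the measured TCP pose, the force and the opening at its end, in the units of the state.
- status.get_obs(): the state, without advancing time (a new reading comes with each control period).
- camera(name): name is "side" or "top" or "wrist"; returns a dict with "color" (480x640x3 uint8, red, green, blue), "vfov" (degrees; the focal length in pixels is half the picture's height over the tangent of half this angle, whatever the lens; pixels are square), "cx", "cy" (the principal point, pixels), "rvec" (rotation vector, rad) and "tvec" (3), from world to camera coordinates, as OpenCV has them. Camera axes: x right, y down, z forward; pixel columns grow to the right and rows downward; lengths in m; the calibration is good to about 2 mm. A picture is of the moment at which its call begins. There is no depth.
- bot.job_done(): hands the job in, once; it reports no verdict.
The state is a dict: "time": time; "q": joint angles; "qd": joint speeds; "joint_efforts": joint torques, N m; "ee_pos": TCP position; "tcp_rot": TCP orientation; "wrist_force": force on the tool from outside, world axes, zero at the start; "torque": the same for the moment, N m; "opening": finger opening in m.
Only numpy, scipy, OpenCV 4.12 (cv2) and the standard library are available. Lean on these libraries where they do the work, as an engineer would, in place of code of your own. Each camera call takes 0.05 s, during which the arm holds its last target. There are 200 camera calls.

## Task

Make up the two measuring kits from the stock lying on the bench: the dial indicator and the larger gauge block belong in the indicator's tray, and the setting ring, the V block and the smaller gauge block in the other tray. Seat each piece fully home, the same way up as it lies now, in the foam pocket cut to its shape.

Things in the scene. Friction and masses are not known exactly. Their poses are not given: they have to be found in the camera images.
- indicator_kit: Fixed kit tray, 104 (x) x 134 (y) x 16 mm high, aluminium with dark foam: an indicator-shaped pocket and a 15 x 41 slot. Origin: centre of underside; y along its long side, z up. Foam top at z 15, pocket floors at 5, 3 mm slack, bevelled mouths. Seated origins (mm): dial indicator (-14, 0, 5), its +x along tray +y (stem to -y); larger block (30, -35, 5), long side along y.
- bore_kit: Fixed kit tray, same size, build and axes (foam top at z 15, floors at 5, 3 mm slack, bevelled mouths): round 45 mm pocket with finger notches (29 wide, 17 deep) at its +x and -x sides, a 38 x 50 pocket, a 15 x 36 slot. Seated origins (mm): setting ring (0, 33, 5), V block (-16, -30, 5) with its 44 mm length along y, smaller block (31, -30, 5), long side along y.
- dial_indicator: Dial indicator on its back, white face up: round case 54 mm across, 20 high, its centre 12 mm from the origin along its own +x; thin stem along -x to -52 mm, short cap along +x to 52 mm (under 9 mm thick, axis 10.5 mm up). Grasp the case, fingers closing along its own y. 0.15 kg. Origin: on the underside, mid-length; z up.
- setting_ring: Setting ring gauge: steel ring with dark knurled rim, 39 mm across, 14 mm high, lying flat. Grasp across the rim. 0.13 kg. Origin: centre of its underside, z up.
- v_block: Small steel V block, 44 mm long (its own x), 32 wide (y), 30 high, the vee on top running along x. Grasp across the 32 mm (along y). 0.42 kg. Origin: centre of its underside, z up.
- long_block: The larger gauge block: grey steel, 0.07 kg, 9 mm thick (its own x), 35 long (y), 30 high, standing on edge. Grasp across the 9 mm. Origin: centre of its underside, z up.
- short_block: The smaller gauge block: pale ceramic, 0.03 kg, 9 mm thick (its own x), 30 long (y), 19 high, standing on edge. Grasp across the 9 mm. It also drops into the longer slot but does not belong there. Origin: centre of its underside, z up.
Mind the look-alikes: they are no part of the job. Leave any yellow look-alike of the setting_ring alone.

How it is judged (in metres and radians):
At the end, for the whole second after the job is handed in: Each of the five pieces lies released and at rest on the floor of its own pocket, as the goal says: origin within 6 mm of the seated place sideways and 3 mm in height, tilted under 0.12 rad, turned under 0.3 rad from the pocket, the indicator's stem in the stem slot (x of dial_indicator in the frame of indicator_kit between -0.02 and -0.008 m and y of dial_indicator in the frame of indicator_kit between -0.006 and 0.006 m and z of dial_indicator in the frame of indicator_kit between 0.002 and 0.008 m and angle between each of dial_indicator, long_block, setting_ring, v_block, short_block's own z axis and vertical below 0.12 rad and linear speed of each of dial_indicator, long_block, setting_ring, v_block, short_block below 0.02 m/s and angle between the x axis of dial_indicator and the y axis of indicator_kit, either way round below 0.3 rad and x of long_block in the frame of indicator_kit between 0.024 and 0.036 m and y of long_block in the frame of indicator_kit between -0.041 and -0.029 m and z of long_block in the frame of indicator_kit between 0.002 and 0.008 m and angle between the y axis of long_block and the y axis of indicator_kit, either way round below 0.3 rad and x of setting_ring in the frame of bore_kit between -0.006 and 0.006 m and y of setting_ring in the frame of bore_kit between 0.027 and 0.039 m and z of setting_ring in the frame of bore_kit between 0.002 and 0.008 m and x of v_block in the frame of bore_kit between -0.022 and -0.01 m and y of v_block in the frame of bore_kit between -0.036 and -0.024 m and z of v_block in the frame of bore_kit between 0.002 and 0.008 m and angle between the x axis of v_block and the y axis of bore_kit, either way round below 0.3 rad and x of short_block in the frame of bore_kit between 0.025 and 0.037 m and y of short_block in the frame of bore_kit between -0.036 and -0.024 m and z of short_block in the frame of bore_kit between 0.002 and 0.008 m and angle between the y axis of short_block and the y axis of bore_kit, either way round below 0.3 rad); the robot touches nothing.
It also fails if it takes over 125 s, if anything falls off the work surface, if the arm or the gripper's body presses on something with over 40 N, if the wrist force passes 120 N, or if a joint passes its speed limit or range.

## Working session

There is one attempt and no reset: what is moved stays moved. The work goes in short steps, Python scripts to look and compute and a shell command to move; the robot and the scene stay as the last step left them, time stands still between calls to the robot, and variables do not carry over. Pictures are saved under pics/ and viewed, about 12 in all and at most 16, crops included, and the job is handed in when it is done.

```bash
ls; mkdir -p pics; cat > h.py <<'E'
import numpy as np, cv2
from workcell import status, camera, bot
def cam(n):
    c=camera(n); c['R']=cv2.Rodrigues(np.array(c['rvec'],float))[0]; c['t']=np.array(c['tvec'],float).ravel()
    c['f']=240/np.tan(np.radians(c['vfov'])/2); return c
def ray(c,u,v,z):
    d=c['R'].T@np.array([(u-c['cx'])/c['f'],(v-c['cy'])/c['f'],1.]); o=-c['R'].T@c['t']
    return o+d*(z-o[2])/d[2]
def proj(c,p):
    q=c['R']@np.array(p,float)+c['t']; return c['f']*q[0]/q[2]+c['cx'],c['f']*q[1]/q[2]+c['cy']
def save(c,name,box=None,k=1):
    im=c['color'][:,:,::-1]
    if box: x0,y0,x1,y1=box; im=im[y0:y1,x0:x1]
    cv2.imwrite('pics/'+name,cv2.resize(im,None,fx=k,fy=k,interpolation=cv2.INTER_CUBIC))
E
python3 - <<'E'
from h import *
o=status.get_obs(); print(o['time'],o['ee_pos'],o['tcp_rot'],o['opening'],bot.grasp_offset)
import pickle
for n in('top','side'):
    c=cam(n); save(c,n+'0.png'); print(n,c['f'],-c['R'].T@c['t']); pickle.dump(c,open(n+'0.pkl','wb'))
    print(c['R'].round(3).tolist())
E
```

```text
pics
0.0 [0.13163152 0.53377208 0.2305734 ] [ -89.85842889   89.92159249 -103.7135081 ] 0.0854518549525597 0.0187
top 572.7187679509501 [0.31159182 0.09136415 1.22329014]
[[-0.006, -1.0, -0.002], [-0.986, 0.006, -0.164], [0.164, 0.001, -0.986]]
side 578.5998598033797 [ 0.060795   -0.08091112  0.89274681]
[[0.418, -0.909, 0.015], [-0.773, -0.364, -0.519], [0.477, 0.205, -0.855]]
```

View pics/top0.png

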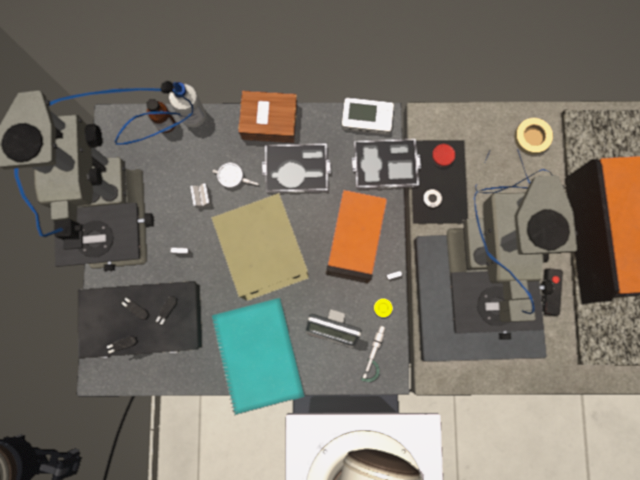

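View pics/side0.png

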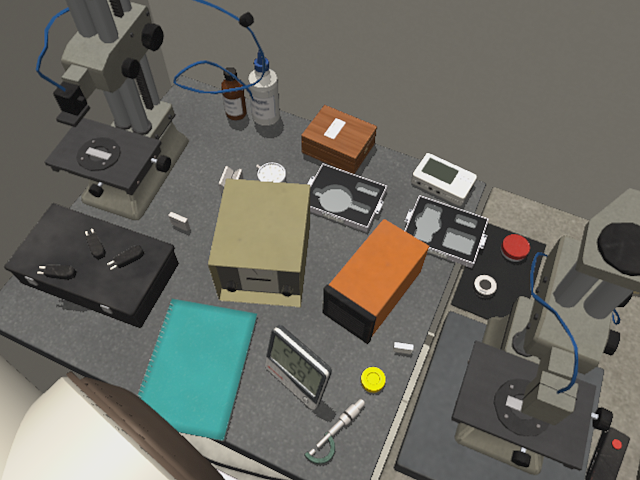

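```bash
python3 - <<'E'
from h import *
import pickle
T=pickle.load(open('top0.pkl','rb'));S=pickle.load(open('side0.pkl','rb'))
def cr(c,x,y,w,h,W=400,H=300): return cv2.resize(c['color'][y:y+h,x:x+w,::-1],(W,H),interpolation=cv2.INTER_CUBIC)
a=np.hstack([cr(T,160,237,40,30,265,200),cr(T,374,262,40,30,265,200),cr(T,412,178,40,30,265,200)])
b=np.hstack([cr(S,158,205,40,30,265,200),cr(S,384,335,40,30,265,200),cr(S,464,270,40,30,265,200)])
d=np.hstack([cr(T,180,140,160,80,397,200),cr(T,340,130,130,65,398,200)])
cv2.imwrite('pics/crop1.png',np.vstack([a,b,d]))
E
```

```text
(no output)
```

View pics/crop1.png

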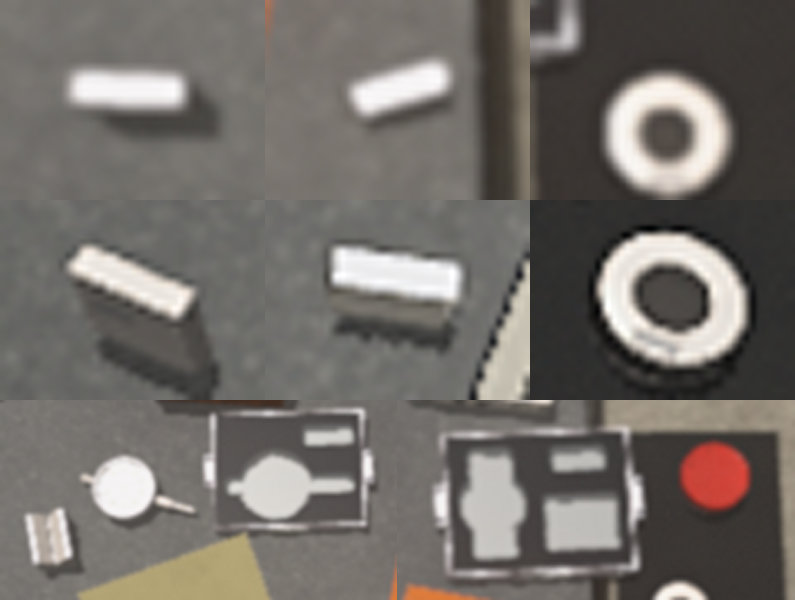

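```bash
python3 - <<'E'
from h import *
import pickle
T=pickle.load(open('top0.pkl','rb'));S=pickle.load(open('side0.pkl','rb'))
def blobs(c,box,thr,inv=False,amin=15):
    x0,y0,x1,y1=box; k=4
    g=cv2.cvtColor(c['color'],cv2.COLOR_RGB2GRAY)[y0:y1,x0:x1]
    g=cv2.resize(g,None,fx=k,fy=k,interpolation=cv2.INTER_CUBIC)
    m=(g>thr).astype(np.uint8)
    out=[]
    for q in cv2.findContours(m,cv2.RETR_EXTERNAL,cv2.CHAIN_APPROX_NONE)[0]:
        if cv2.contourArea(q)>amin*k*k:
            out.append((q.reshape(-1,2)+.5)/k-.5+[x0,y0])
    return out
def rect(c,q,z):
    p=np.array([ray(c,u,v,z)[:2] for u,v in q],np.float32)*1000
    (x,y),(w,h),a=cv2.minAreaRect(p); return [round(float(i),1) for i in (x,y,w,h,a)]
jobs=dict(long=((165,240,198,262),(160,205,200,240),.030,170),short=((380,266,406,284),(388,338,418,356),.019,170),
 ring=((418,184,446,212),(468,270,502,302),.014,150),v=((185,178,212,212),(216,160,244,190),.030,140),
 dial=((208,155,264,192),(250,158,292,186),.020,140),ik=((258,138,335,198),(300,160,392,232),.016,140),bk=((346,132,426,192),(398,190,492,266),.016,140))
for n,(bt,bs,z,th) in jobs.items():
    for nm,c,b in(('T',T,bt),('S',S,bs)):
        for q in blobs(c,b,th): print(n,nm,q.mean(0).round(1),rect(c,q,z))
# ring triangulation
def tri(a,b):
    A=[];
    for c,(u,v) in((T,a),(S,b)):
        P=np.hstack([c['R'],c['t'][:,None]]); x=(u-c['cx'])/c['f'];y=(v-c['cy'])/c['f']; A+=[x*P[2]-P[0],y*P[2]-P[1]]
    X=np.linalg.svd(np.array(A))[2][-1]; return (X[:3]/X[3]).round(4)
print('yellow disc',tri((384,308),(373,379)),'red',tri((444,155),(515,245)))
print('olive corners',tri((214,217),(224,181)),tri((280,196),(310,186)),tri((307,273),(300,292)))
print('orange corner',tri((345,192),(391,222)),tri((385,199),(426,242)),tri((329,266),(327,291)))
print('wood',tri((242,92),(334,107)),tri((297,94),(377,128)))
print('scope R head', [ray(T,u,v,.25).round(3) for u,v in((468,190),(500,195))])
E
```

```text
long T [178.6 249.8] [489.7, 382.4, 36.1, 11.0, 87.7]
long S [177.4 216.7] [490.5, 385.5, 35.4, 9.7, 88.3]
short T [394.  274.6] [435.9, -71.3, 10.9, 31.9, 16.2]
short S [403.3 345.6] [436.6, -68.5, 10.2, 30.9, 16.3]
ring T [432.2 197.7] [603.1, -159.5, 38.4, 38.9, 87.9]
ring S [485.  284.3] [603.5, -156.6, 37.3, 38.0, 77.8]
v T [198.9 194.1] [609.5, 342.8, 49.7, 36.4, 11.3]
v S [232.1 178.6] [610.1, 341.6, 56.8, 47.6, 25.3]
dial T [234.1 176.1] [647.6, 270.9, 96.0, 57.3, 46.9]
dial T [262.5 167.4] [671.2, 208.9, 29.9, 4.9, 0.5]
dial S [269.8 177. ] [656.7, 283.4, 57.5, 79.2, 25.4]
ik T [273.3 196.3] [609.7, 185.6, 31.4, 8.9, 89.6]
ik T [291.1 190.1] [621.4, 146.4, 51.6, 6.5, 86.4]
ik T [321.4 188.8] [624.4, 81.1, 26.0, 6.1, 89.6]
ik T [296.2 174.3] [651.9, 135.8, 104.8, 57.6, 69.9]
ik T [327.  172.3] [659.7, 66.4, 11.2, 61.4, 88.6]
ik T [312.  154.4] [701.6, 100.3, 14.4, 43.1, 3.1]
ik T [264.6 160.4] [688.6, 205.9, 68.1, 12.0, 0.5]
ik T [287.1 144.9] [723.2, 155.1, 47.3, 5.2, 89.6]
ik T [319.6 145.6] [723.4, 84.9, 46.6, 22.8, 58.3]
ik S [335.8 216. ] [621.3, 130.9, 8.9, 43.9, 2.3]
i
[... 1152 characters left out ...]
89.1, 32.7, 50.9, 2.0]
bk S [465.2 222.8] [710.2, -87.9, 9.6, 35.7, 2.4]
bk S [485.9 221.8] [723.8, -124.8, 38.0, 19.7, 22.5]
bk S [466.8 211.2] [735.5, -82.7, 4.7, 27.2, 1.7]
bk S [489.2 204.4] [769.6, -114.9, 21.9, 9.7, 16.0]
bk S [423.8 215.5] [688.9, -22.0, 77.8, 107.4, 81.6]
bk S [456.9 192. ] [766.1, -54.2, 19.9, 47.7, 25.3]
yellow disc [ 0.365  -0.0466  0.0213] red [ 0.6935 -0.1835  0.0286]
olive corners [0.5353 0.2946 0.133 ] [0.5766 0.1624 0.1435] [0.4352 0.1126 0.0598]
orange corner [0.5987 0.0293 0.0934] [ 0.5761 -0.0431  0.1138] [0.4462 0.0692 0.0803]
wood [0.8387 0.2438 0.0459] [0.8262 0.1339 0.0494]
scope R head [array([ 0.56 , -0.173,  0.25 ]), array([ 0.55 , -0.229,  0.25 ])]
```

```bash
cat >> h.py <<'E'
from scipy.spatial.transform import Rotation as Ro
def pose():
    o=status.get_obs(); return o,np.array(o['ee_pos']),Ro.from_euler('xyz',o['tcp_rot'],degrees=True).as_matrix()
def go(x,y,z,jaw):
    """mm, TCP world target; jaw = world azimuth (deg) of the jaw line, mod 180"""
    o,p,R=pose(); d=R.T@(np.array([x,y,z])/1000-p)*1000
    a=np.degrees(np.arctan2(R[1,1],R[0,1])); t=(jaw-a+90)%180-90
    print('t',round(o['time'],2),'tcp',(p*1000).round(1),'jaw',round(a,1),'q6',np.round(o['q'][5],1),'| shift',d.round(1),'turn tool-x', round(-t,1), 'open',round(o['opening']*1000,1),'F',np.round(o['wrist_force'],1))
E
python3 -c "
from h import *
print(pose()[2].round(3)); go(490,384,200,0)"
```

```text
[[-0.     0.239  0.971]
 [-0.001  0.971 -0.239]
 [-1.    -0.001  0.   ]]
t 0.1 tcp [131.7 533.8 230.7] jaw 76.1 q6 90.0 | shift [ 30.7 -59.6 383.8] turn tool-x 76.1 open 85.9 F [0.3 0.2 0.3]
```

```bash
python3 -m jog '5 -8 50 10; 10 -15 100 20; 15 -22 150 30; 20 -30 200 40; 25 -37 250 50; 30 -45 300 60; 30 -52 350 70; 31 -60 384 74.5'; python3 - <<'E'
from h import *
go(490,384,200,0)
c=cam('wrist'); save(c,'w1.png'); print(c['f'],-c['R'].T@c['t'],c['R'].round(2).tolist(),proj(c,[.49,.384,.03]))
E
```

```text
time: 1.1
ee_pos: [0.4919, 0.3826, 0.1995]
tcp_rot: [-48.2, 89.9, -136.9]
wrist_force: [0.0, 1.2, 0.8]
opening: 0.0853
t 1.1 tcp [491.9 382.6 199.5] jaw 1.4 q6 126.5 | shift [-0.5 -1.8 -1.5] turn tool-x 1.4 open 85.3 F [0.  1.2 0.8]
387.2252159502508 [0.49147027 0.45183397 0.3419739 ] [[1.0, 0.02, -0.0], [0.02, -0.96, 0.27], [0.01, -0.27, -0.96]] (np.float64(317.9739254999395), np.float64(207.09477168278903))
```

View pics/w1.png

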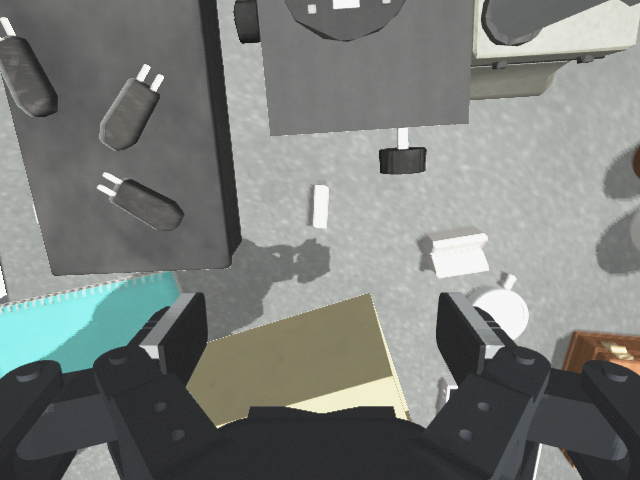

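```bash
cat >> h.py <<'E'
def tri2(c1,a,c2,b):
    A=[]
    for c,(u,v) in((c1,a),(c2,b)):
        P=np.hstack([c['R'],c['t'][:,None]]); x=(u-c['cx'])/c['f'];y=(v-c['cy'])/c['f']; A+=[x*P[2]-P[0],y*P[2]-P[1]]
    X=np.linalg.svd(np.array(A))[2][-1]; return (X[:3]/X[3]*1000).round(1)
def blobs(c,box,thr,amin=30,k=3):
    x0,y0,x1,y1=box
    g=cv2.resize(cv2.cvtColor(c['color'],cv2.COLOR_RGB2GRAY)[y0:y1,x0:x1],None,fx=k,fy=k,interpolation=cv2.INTER_CUBIC)
    return [(q.reshape(-1,2)+.5)/k-.5+[x0,y0] for q in cv2.findContours((g>thr).astype(np.uint8),cv2.RETR_EXTERNAL,cv2.CHAIN_APPROX_NONE)[0] if cv2.contourArea(q)>amin*k*k]
def rect(c,q,z):
    p=np.array([ray(c,u,v,z)[:2] for u,v in q],np.float32)*1000
    (x,y),(w,h),a=cv2.minAreaRect(p); return [round(float(i),1) for i in (x,y,w,h,a)]
E
python3 - <<'E'
from h import *
import pickle
T=pickle.load(open('top0.pkl','rb')); W=cam('wrist'); S=cam('side'); pickle.dump(W,open('w1.pkl','wb'))
print('knob',tri2(T,(148,219),W,(403,160)))
for n,b,z,th in(('long',(300,175,340,240),.03,235),('v',(415,220,500,285),.03,225),('dial',(468,265,535,345),.02,215)):
    g=cv2.cvtColor(W['color'],cv2.COLOR_RGB2GRAY); x0,y0,x1,y1=b; print(n,np.percentile(g[y0:y1,x0:x1],[20,50,80,95,99]))
    for q in blobs(W,b,th): print(q.mean(0).round(1),q.min(0).round(),q.max(0).round(),rect(W,q,z))
im=np.vstack([cv2.resize(W['color'][170:290,410:550,::-1],(700,600),interpolation=cv2.INTER_CUBIC)]); cv2.imwrite('pics/w1c.png',im)
E
```

```text
knob [543.1 428.4 101.6]
long [174. 182. 198. 247. 247.]
[315.2 202.8] [309. 182.] [321. 224.] [490.4, 385.5, 34.6, 9.0, 88.6]
v [169. 185. 247. 247. 247.]
[456.1 258.6] [428. 245.] [484. 273.] [611.4, 339.7, 45.9, 19.6, 11.5]
[453.6 240.5] [427. 230.] [481. 251.] [607.4, 355.7, 46.8, 11.6, 11.4]
dial [148. 180. 247. 247. 247.]
[504.3 304.8] [470. 271.] [524. 335.] [666.1, 295.5, 45.6, 54.3, 51.8]
```

View pics/w1c.png

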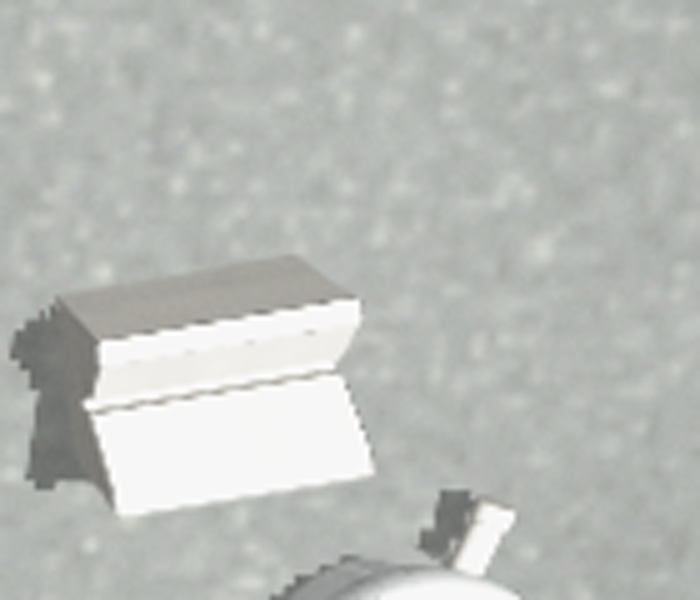

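```bash
python3 -c "
from h import *
go(490.4,375,14,-1.4)"
```

```text
t 1.25 tcp [491.1 382.8 199.3] jaw 1.5 q6 126.4 | shift [185.3  -0.7   7.6] turn tool-x 2.9 open 85.4 F [-0.9  0.4 -0.3]
```

```bash
python3 -m jog '20 -1 7.6 2.9; 50 -1 7.6 2.9; 80 -1 7.6 2.9; 110 -1 7.6 2.9; 140 -1 7.6 2.9; 165 -1 7.6 2.9; 185 -1 7.6 2.9; 185 -1 7.6 2.9' 0.6 && python3 -m jog '0 0 0 0;0 0 0 0;0 0 0 0;0 0 0 0;0 0 0 0;0 0 0 0;0 0 0 0;0 0 0 0' 0 50; python3 -c "
from h import *
go(490.4,375,14,-1.4)"
```

```text
time: 2.25
ee_pos: [0.488, 0.376, 0.0138]
tcp_rot: [-53.8, 89.8, -145.0]
wrist_force: [-0.0, -0.3, 0.5]
opening: 0.0514
time: 3.25
ee_pos: [0.4899, 0.3766, 0.0165]
tcp_rot: [129.6, 89.9, 38.3]
wrist_force: [-0.6, -0.4, 6.6]
opening: 0.0074
t 3.25 tcp [489.9 376.6  16.5] jaw -1.3 q6 128.8 | shift [2.5 0.5 1.5] turn tool-x 0.1 open 7.4 F [-0.6 -0.4  6.6]
```

```bash
python3 -m jog '-30 0 0 0;-70 0 0 0;-110 0 0 0;-150 0 0 0;-190 0 0 0;-190 0 0 0;-190 0 0 0;-190 0 0 0' && python3 -c "
from h import *
go(700,95,200,2)"
```

```text
time: 4.25
ee_pos: [0.489, 0.3758, 0.2037]
tcp_rot: [-50.6, 89.9, -141.8]
wrist_force: [-0.5, -0.3, -0.2]
opening: 0.0074
t 4.25 tcp [489.  375.8 203.7] jaw -1.3 q6 128.8 | shift [  3.8 217.1 276.2] turn tool-x -3.3 open 7.4 F [-0.5 -0.3 -0.2]
```

```bash
python3 -m jog '0 30 40 0;0 60 80 0;0 92 120 -1;0 124 160 -2;0 156 200 -3;2 186 238 -3;3 210 268 -3;4 217 276 -3.3' && python3 - <<'E'
from h import *
import pickle
go(700,95,200,2)
c=cam('wrist'); save(c,'w2.png'); pickle.dump(c,open('w2.pkl','wb'))
E
```

```text
time: 5.25
ee_pos: [0.7009, 0.0933, 0.1993]
tcp_rot: [-79.9, 89.9, -168.0]
wrist_force: [0.1, -0.2, -1.6]
opening: 0.0074
t 5.25 tcp [700.9  93.3 199.3] jaw 1.9 q6 95.7 | shift [-0.7 -0.8 -1.7] turn tool-x -0.1 open 7.4 F [ 0.1 -0.2 -1.6]
```

View pics/w2.png

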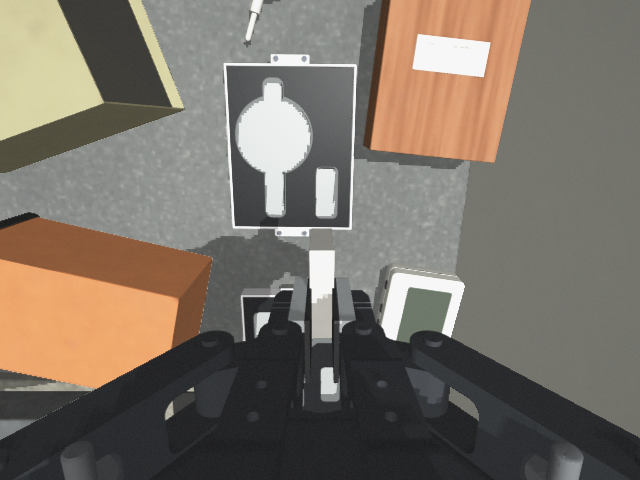

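```bash
cat >> h.py <<'E'
def dark(c,box,thr,z,amin=2000):
    x0,y0,x1,y1=box; g=cv2.cvtColor(c['color'],cv2.COLOR_RGB2GRAY); m=np.zeros_like(g); m[y0:y1,x0:x1]=(g[y0:y1,x0:x1]<thr)
    for q in cv2.findContours(m,cv2.RETR_EXTERNAL,cv2.CHAIN_APPROX_NONE)[0]:
        if cv2.contourArea(q)>amin: print('dark',rect(c,cv2.convexHull(q).reshape(-1,2),z))
E
python3 - <<'E'
from h import *
import pickle
c=pickle.load(open('w2.pkl','rb'))
for th in(60,90,120): dark(c,(226,60,356,228),th,.0155)
g=cv2.cvtColor(c['color'],cv2.COLOR_RGB2GRAY)
print(g[225:300:3,321]); print(g[270,300:350])
for q in blobs(c,(228,68,352,224),170): print(rect(c,q,.005))
for v in range(236,256,2): print(v,(ray(c,322,v,.2155)*1000).round(1), end=' ')
for u in(308,335): print(u,(ray(c,u,270,.2155)*1000).round(1), end=' ')
E
```

```text
dark [674.4, 138.5, 98.9, 129.3, 1.4]
dark [674.5, 138.5, 99.6, 129.7, 1.4]
[ 65 193 132 132 132 132 132 133 134 246 247 247 246 246 246 246 246 246
 246 246 246 246 246 243 243]
[ 97  93  93  92  89  90  92  92  97 168 247 246 246 246 246 246 246 246
 246 246 246 246 246 246 246 246 246 246 246 246 246 246 246 246 192 145
 145 149 153 154 150 146 146 144 143 144 146 145 142 144]
[704.5, 102.7, 17.0, 42.5, 1.2]
[726.3, 106.7, 2.1, 62.7, 3.1]
[620.7, 121.5, 3.8, 99.5, 1.4]
[654.5, 138.5, 106.3, 62.6, 69.0]
236 [701.2 125.1 215.5] 238 [701.2 124.4 215.5] 240 [701.2 123.7 215.5] 242 [701.2 122.9 215.5] 244 [701.3 122.2 215.5] 246 [701.3 121.5 215.5] 248 [701.3 120.8 215.5] 250 [701.3 120.1 215.5] 252 [701.4 119.3 215.5] 254 [701.4 118.6 215.5] 308 [696.7 112.5 215.5] 335 [706.1 112.9 215.5]
```

```bash
python3 -c "
from h import *
go(704.7,94.7,22,1.4)"
```

```text
t 5.3 tcp [701.   93.4 199.3] jaw 1.9 q6 95.6 | shift [177.3   4.2  -1.2] turn tool-x 0.5 open 7.1 F [-0.4 -0.1 -0.3]
```

```bash
python3 -m jog '20 4 -1 0.5;50 4 -1 0.5;80 4 -1 0.5;110 4 -1 0.5;130 4 -1 0.5;150 4 -1 0.5;155 4 -1 0.5;155 4 -1 0.5' && python3 -c "
from h import *
go(704.7,94.7,22,1.4)"
```

```text
time: 6.3
ee_pos: [0.7041, 0.0969, 0.0464]
tcp_rot: [-133.7, 90.0, 137.9]
wrist_force: [0.6, 0.3, -0.9]
opening: 0.0073
t 6.3 tcp [704.1  96.9  46.4] jaw 1.6 q6 96.3 | shift [24.4  0.5  2.3] turn tool-x 0.2 open 7.3 F [ 0.6  0.3 -0.9]
```

```bash
python3 -m jog '0 0.5 1.5 0;3 0.5 1.5 0;7 0.5 1.5 0;11 0.5 1.5 0;15 0.5 1.5 0;19 0.5 1.5 0;22 0.5 1.5 0;22 0.5 1.5 0' && python3 -c "
from h import *
go(704.7,94.7,22,1.4)
c=cam('wrist');save(c,'w3.png',(180,60,500,300),2)"
```

```text
time: 7.3
ee_pos: [0.7046, 0.0952, 0.0239]
tcp_rot: [-86.8, 90.0, -175.3]
wrist_force: [0.6, 0.7, -0.4]
opening: 0.0078
t 7.3 tcp [704.6  95.2  23.9] jaw 1.5 q6 96.1 | shift [1.9 0.1 0.5] turn tool-x 0.1 open 7.8 F [ 0.6  0.7 -0.4]
```

View pics/w3.png

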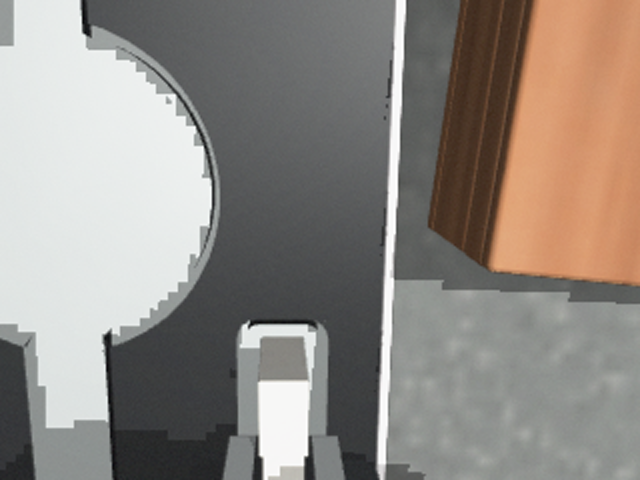

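```bash
python3 -m jog '0 0 0 0;0 0 0 0;0 0 0 0;0 0 0 0;-15 0 0 0;-40 0 0 0;-80 0 0 0;-120 0 0 0' 0.35 && python3 -m jog '-20 0 0 0;-40 0 0 0;-58 0 0 0;-58 0 0 0;-58 0 0 0;-58 0 0 0;-58 0 0 0;-58 0 0 0' 0.9 && python3 - <<'E'
from h import *
c=cam('wrist')
W=c
for q in blobs(c,(200,170,420,260),200): print(q.mean(0).round(),rect(c,q,.035))
import pickle; go(610,345,200,-78.6)
c=pickle.load(open('w1.pkl','rb'))
E
```

```text
time: 8.35
ee_pos: [0.7047, 0.0951, 0.1467]
tcp_rot: [92.9, 90.0, 4.5]
wrist_force: [1.0, -0.0, 0.3]
opening: 0.0297
time: 9.35
ee_pos: [0.7047, 0.0951, 0.202]
tcp_rot: [-82.5, 90.0, -171.0]
wrist_force: [-0.2, 0.3, -0.3]
opening: 0.077
[322. 190.] [704.3, 107.0, 14.9, 41.3, 1.9]
[269. 188.] [663.2, 107.8, 26.8, 37.3, 1.6]
[287. 215.] [677.1, 99.1, 98.3, 55.6, 1.6]
t 9.4 tcp [704.7  95.1 202.1] jaw 1.5 q6 96.1 | shift [   2.1  -87.9 -252.3] turn tool-x 80.1 open 77.0 F [-0.5  0.5  0. ]
```

```bash
python3 -c "
from h import *
go(650,280,200,-16)"
```

```text
t 9.4 tcp [704.7  95.1 202.1] jaw 1.5 q6 96.1 | shift [   2.1  -49.7 -186.3] turn tool-x 17.5 open 77.0 F [-0.5  0.5  0. ]
```

```bash
python3 -m jog '2 -6 -25 3;2 -14 -55 6;2 -22 -85 9;2 -30 -115 12;2 -40 -150 15;2 -49 -186 17.5;2 -49 -186 17.5;2 -49 -186 17.5' && python3 - <<'E'
from h import *
import pickle
go(650,280,200,-16)
c=cam('wrist'); save(c,'w4.png'); pickle.dump(c,open('w4.pkl','wb'))
E
```

```text
time: 10.4
ee_pos: [0.6508, 0.2795, 0.2002]
tcp_rot: [15.9, 90.0, -90.0]
wrist_force: [0.3, 0.4, 0.5]
opening: 0.0769
t 10.4 tcp [650.8 279.5 200.2] jaw -15.9 q6 129.2 | shift [ 0.2 -1.  -0.2] turn tool-x 0.1 open 76.9 F [0.3 0.4 0.5]
```

View pics/w4.png

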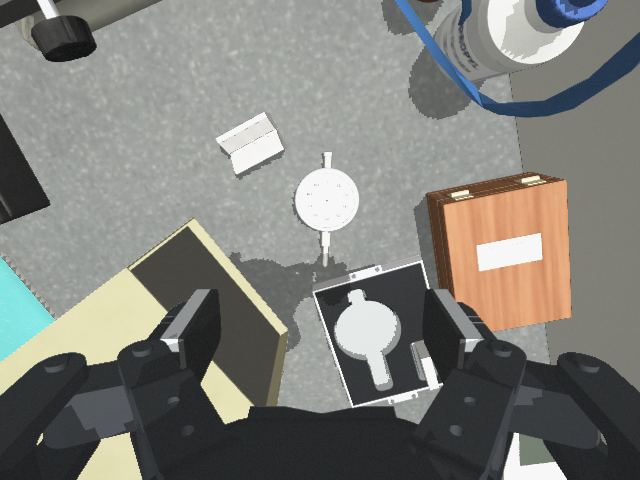

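```bash
python3 - <<'E'
from h import *
import pickle
c=pickle.load(open('w4.pkl','rb'))
for q in blobs(c,(290,140,365,275),235): 
    print('face',q.min(0).round(),q.max(0).round(),rect(c,q,.02))
    p=np.array([ray(c,u,v,.02)[:2] for u,v in q if 172<v<228],np.float32)*1000
    if len(p)>50: print(cv2.minEnclosingCircle(p), cv2.fitEllipse(p))
s=ray(c,325,265,.0105)*1000; k=ray(c,327.5,153,.0105)*1000; print('stem',s.round(1),'cap',k.round(1),np.degrees(np.arctan2(k[1]-s[1],k[0]-s[0])),np.hypot(*(k-s)[:2]),'mid',(s+k)/2)
for u,v in((266,112),(285,149),(238,174),(217,138)): print((ray(c,u,v,.03)*1000).round(1))
E
```

```text
face [349. 270.] [364. 274.] [665.6, 213.0, 4.1, 13.7, 74.1]
face [295. 168.] [358. 253.] [659.4, 277.0, 53.4, 66.7, 15.1]
((657.602783203125, 283.3310852050781), 26.765884399414062) ((657.5528564453125, 283.43243408203125), (52.72255325317383, 53.192237854003906), 152.5091552734375)
face [324. 152.] [331. 167.] [667.4, 315.7, 12.5, 5.5, 74.1]
stem [639.3 223.9  10.5] cap [668.6 320.2  10.5] 73.05235108525825 100.71288476987138 mid [653.95781365 272.02156363  10.5       ]
[631.5 364.7  30. ]
[637.2 333.9  30. ]
[594.9 325.4  30. ]
[588.3 356.7  30. ]
```

```bash
python3 -c "
from h import *
go(657.6,283.4,7,-16.5)"
```

```text
t 10.45 tcp [651.  279.  200.3] jaw -16.0 q6 129.2 | shift [193.3   5.1  -6. ] turn tool-x 0.5 open 77.2 F [ 0.1 -0.7  0.1]
```

```bash
python3 -m jog '20 5 -6 0.5; 50 5 -6 0.5; 85 5 -6 0.5; 120 5 -6 0.5; 150 5 -6 0.5; 175 5 -6 0.5; 193 5 -6 0.5; 193 5 -6 0.5' 0.85 && python3 -m jog '0 0 0 0;0 0 0 0;0 0 0 0;0 0 0 0;0 0 0 0;0 0 0 0;0 0 0 0;0 0 0 0' 0 50 && python3 -m jog '-20 0 0 0;-50 0 0 0;-85 0 0 0;-120 0 0 0;-155 0 0 0;-180 0 0 0;-200 0 0 0;-200 0 0 0'; python3 - <<'E'
from h import *
go(674,138,200,1.4)
c=cam('wrist'); save(c,'w5.png')
E
```

```text
time: 11.45
ee_pos: [0.6564, 0.2833, 0.005]
tcp_rot: [-49.7, 89.8, -156.2]
wrist_force: [0.3, 0.7, 0.5]
opening: 0.0724
time: 12.45
ee_pos: [0.6582, 0.2845, 0.0091]
tcp_rot: [127.6, 89.8, 21.1]
wrist_force: [0.2, -0.9, 6.6]
opening: 0.0511
time: 13.45
ee_pos: [0.6577, 0.2844, 0.2101]
tcp_rot: [130.4, 89.8, 24.0]
wrist_force: [-0.4, 0.8, -1.0]
opening: 0.0509
t 13.45 tcp [657.7 284.4 210.1] jaw -16.4 q6 129.8 | shift [  9.9  57.  135.9] turn tool-x -17.8 open 50.9 F [-0.4  0.8 -1. ]
```

View pics/w5.png

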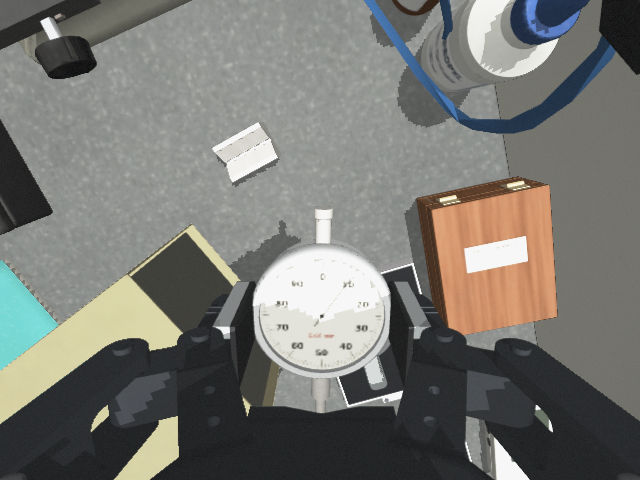

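```bash
python3 -m jog '0 8 20 -3;0 16 42 -6;0 26 65 -9;5 36 90 -12;10 46 110 -15;10 46 122 -17.8;10 46 122 -17.8;10 46 122 -17.8' && python3 - <<'E'
from h import *
import pickle
go(660.2,150.5,14.5,1.4)
E
```

```text
time: 14.5
ee_pos: [0.6666, 0.1546, 0.1968]
tcp_rot: [-96.9, 90.0, 174.4]
wrist_force: [0.1, -0.0, -0.4]
opening: 0.051
t 14.5 tcp [666.6 154.6 196.8] jaw 1.3 q6 101.7 | shift [182.4  -6.4   3.9] turn tool-x -0.1 open 51.0 F [ 0.1 -0.  -0.4]
```

```bash
python3 -m jog '20 -6 4 0;50 -6 4 0;80 -6 4 0;110 -6 4 0;135 -6 4 0;153 -6 4 0;160 -6 4 0;160 -6 4 0' && python3 - <<'E'
from h import *
go(660.2,150.5,14.5,1.4)
c=cam('wrist'); save(c,'w6.png'); 
for p in ((-14,0,15),(-14,52,15)):
    a=np.radians(1.4); X=[674.5+p[0]*np.cos(a)-p[1]*np.sin(a),138.5+p[0]*np.sin(a)+p[1]*np.cos(a),p[2]]; print(proj(c,np.array(X)/1000))
E
```

```text
time: 15.5
ee_pos: [0.6609, 0.1502, 0.0374]
tcp_rot: [-65.7, 90.0, -154.3]
wrist_force: [0.1, 0.3, -2.0]
opening: 0.0512
t 15.5 tcp [660.9 150.2  37.4] jaw 1.3 q6 101.5 | shift [22.9 -0.7 -0.4] turn tool-x -0.1 open 51.2 F [ 0.1  0.3 -2. ]
(np.float64(317.48901117465317), np.float64(302.3821532598343))
(np.float64(317.1024073552539), np.float64(192.1433272561433))
```

View pics/w6.png

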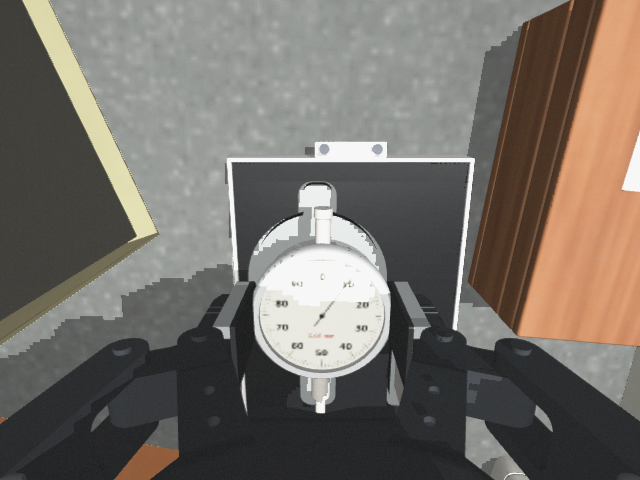

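```bash
python3 -m jog '0 -1.4 0 0;5 -1.4 0 0;9 -1.4 0 0;13 -1.4 0 0;17 -1.4 0 0;20 -1.4 0 0;23 -1.4 0 0;23 -1.4 0 0' && python3 - <<'E'
from h import *
go(660.2,150.5,14.5,1.4)
E
```

```text
time: 16.55
ee_pos: [0.6595, 0.1499, 0.0143]
tcp_rot: [93.5, 90.0, 4.9]
wrist_force: [0.1, 1.2, -0.6]
opening: 0.0512
t 16.55 tcp [659.5 149.9  14.3] jaw 1.3 q6 101.5 | shift [-0.2  0.7 -0.5] turn tool-x -0.1 open 51.2 F [ 0.1  1.2 -0.6]
```

```bash
python3 -m jog '0 0 0 0;0 0 0 0;0 0 0 0;0 0 0 0;-15 0 0 0;-45 0 0 0;-85 0 0 0;-125 0 0 0' 0.82 && python3 -m jog '-20 0 0 0;-40 0 0 0;-58 0 0 0;-58 0 0 0;-58 0 0 0;-58 0 0 0;-58 0 0 0;-58 0 0 0' && python3 - <<'E'
from h import *
c=cam('wrist'); save(c,'w7.png',(160,100,480,340),2)
go(608,344,200,-78.6)
E
```

```text
time: 17.55
ee_pos: [0.6594, 0.1499, 0.1418]
tcp_rot: [103.4, 89.9, 14.8]
wrist_force: [1.4, -0.1, 0.1]
opening: 0.0697
time: 18.55
ee_pos: [0.6594, 0.1499, 0.1969]
tcp_rot: [-79.6, 90.0, -168.2]
wrist_force: [0.0, 1.1, 0.4]
opening: 0.0701
t 18.6 tcp [659.4 149.9 197. ] jaw 1.3 q6 101.5 | shift [  -3.   -46.8 -195.3] turn tool-x 79.9 open 70.2 F [ 0.2 -0.4  0.5]
```

View pics/w7.png

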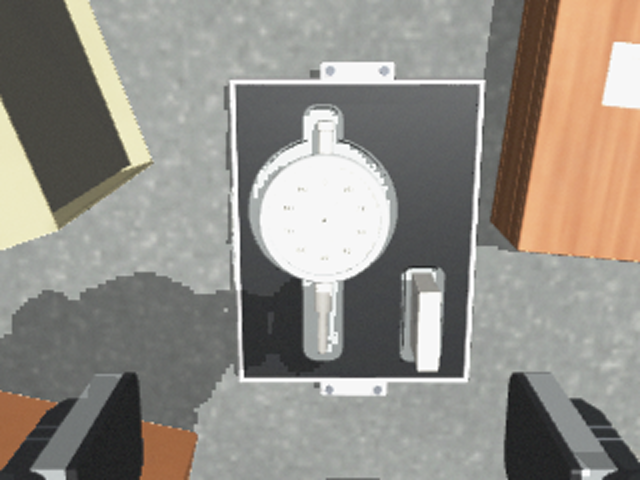

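```bash
python3 -m jog '-3 -5 -25 -10.5;-3 -11 -50 -21;-3 -17 -75 -31.5;-3 -23 -100 -42;-3 -29 -125 -52.5;-3 -35 -150 -63;-3 -41 -175 -73.5;-3 -47 -195 -84' 0.7 && python3 - <<'E'
from h import *
import pickle
go(609.5,345.6,200,101.4)
c=pickle.load(open('w4.pkl','rb'))
for th in(215,235):
  for q in blobs(c,(205,100,295,185),th): print(th,rect(c,q,.03))
c=cam('wrist'); pickle.dump(c,open('w8.pkl','wb'))
x0,y0,x1,y1=180,100,480,330
print(proj(c,[.6095,.3456,.03]))
for q in blobs(c,(x0,y0,x1,y1),225,60): print(q.mean(0).round(),rect(c,q,.03))
E
```

```text
time: 19.6
ee_pos: [0.6076, 0.3448, 0.2001]
tcp_rot: [-159.5, 90.0, -163.8]
wrist_force: [-0.2, -0.0, 0.7]
opening: 0.0598
t 19.6 tcp [607.6 344.8 200.1] jaw 85.7 q6 33.9 | shift [0.1 1.  1.9] turn tool-x -15.7 open 59.8 F [-0.2 -0.   0.7]
215 [612.3, 345.9, 45.6, 32.1, 11.6]
235 [613.9, 339.0, 45.0, 17.5, 11.2]
235 [608.9, 359.1, 43.7, 4.6, 11.7]
(np.float64(321.48658139719305), np.float64(208.94191951125634))
[182. 300.] [682.2, 217.8, 6.4, 47.9, 80.1]
[323. 210.] [610.2, 346.8, 45.8, 33.9, 11.4]
[215. 142.] [548.5, 266.4, 7.9, 67.8, 20.0]
[196. 122.] [535.1, 255.6, 33.8, 36.3, 85.7]
```

```bash
python3 -c "
from h import *
go(610.7,346,12,101.4)"
```

```text
t 19.65 tcp [606.7 346.9 199.9] jaw 86.3 q6 33.4 | shift [187.9  -0.7   4.2] turn tool-x -15.1 open 59.8 F [-1.7  1.   0.5]
```

```bash
python3 -m jog '20 0 3 -8; 50 0 3 -15.3; 85 0 3 -15.3; 120 0 3 -15.3; 150 0 3 -15.3; 175 0 3 -15.3; 188 0 3 -15.3; 188 0 3 -15.3' && python3 -m jog '0 0 0 0;0 0 0 0;0 0 0 0;0 0 0 0;0 0 0 0;0 0 0 0;0 0 0 0;0 0 0 0' 0 80 && python3 -c "
from h import *
go(0,0,0,0)" && python3 -m jog '-20 0 0 0;-50 0 0 0;-85 0 0 0;-120 0 0 0;-155 0 0 0;-180 0 0 0;-195 0 0 0;-195 0 0 0'; python3 - <<'E'
from h import *
go(665,-93,210,1.4)
E
```

```text
time: 20.65
ee_pos: [0.6106, 0.3432, 0.0116]
tcp_rot: [-159.3, 89.9, -148.7]
wrist_force: [-0.8, -1.0, 0.3]
opening: 0.0601
time: 21.65
ee_pos: [0.6118, 0.3441, 0.0143]
tcp_rot: [19.6, 89.8, 30.2]
wrist_force: [-1.3, -0.6, 6.1]
opening: 0.0299
t 21.65 tcp [611.8 344.1  14.3] jaw 100.6 q6 18.7 | shift [  12.2 -225.2 -664.8] turn tool-x -79.4 open 29.9 F [-1.3 -0.6  6.1]
time: 22.65
ee_pos: [0.6112, 0.3437, 0.2092]
tcp_rot: [17.6, 89.9, 28.2]
wrist_force: [0.4, 0.7, -4.6]
opening: 0.03
t 22.65 tcp [611.2 343.7 209.2] jaw 100.6 q6 18.7 | shift [  -1.1 -439.1  -27.8] turn tool-x -80.8 open 30.0 F [ 0.4  0.7 -4.6]
```

```bash
python3 -m jog '0 -40 -3 8;0 -90 -6 18;0 -145 -9 28;0 -200 -12 38;0 -255 -16 48;0 -310 -20 58;0 -365 -24 68;0 -410 -26 78' && python3 - <<'E'
from h import *
go(665,-85,205,1.4)
E
```

```text
time: 23.65
ee_pos: [0.6606, -0.0664, 0.2065]
tcp_rot: [-111.0, 89.9, -178.7]
wrist_force: [0.3, 0.2, -4.8]
opening: 0.0302
t 23.65 tcp [660.6 -66.4 206.5] jaw 22.3 q6 62.0 | shift [ 1.5 -2.9 18.9] turn tool-x 20.9 open 30.2 F [ 0.3  0.2 -4.8]
```

```bash
python3 -m jog '0 0 6 7;0 -1 12 14;0 -3 19 20.9;0 -3 19 20.9;0 -3 19 20.9;0 -3 19 20.9;0 -3 19 20.9;0 -3 19 20.9' && python3 - <<'E'
from h import *
import pickle
c=cam('wrist'); save(c,'w9.png'); pickle.dump(c,open('w9.pkl','wb'))
E
```

```text
time: 24.65
ee_pos: [0.6657, -0.0828, 0.2073]
tcp_rot: [78.8, 90.0, -9.4]
wrist_force: [-1.0, 0.4, -4.6]
opening: 0.03
```

View pics/w9.png

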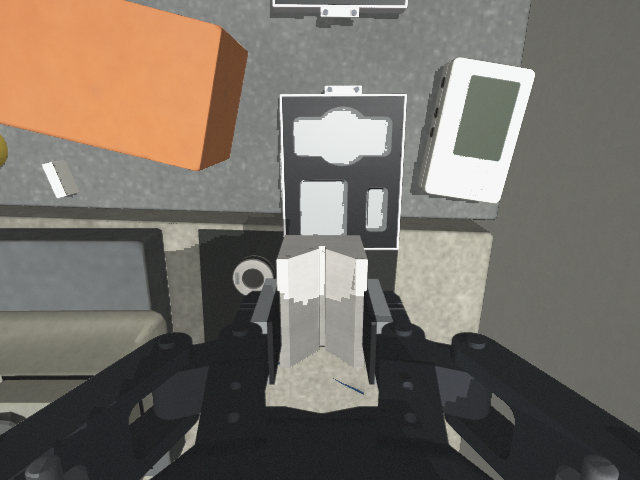

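```bash
python3 - <<'E'
from h import *
import pickle
c=pickle.load(open('w9.pkl','rb'))
o,p,R=pose(); print((p*1000).round(1))
dark(c,(282,96,405,234),120,.0155); dark(c,(282,96,405,234),90,.0155)
for q in blobs(c,(288,100,398,232),150): print('pocket',rect(c,q,.005))
for u,v in((280,95),(406,95),(398,249),(278,233)): print((ray(c,u,v,.016)*1000).round(1),end=' ')
print()
for u,v in((280,262),(366,262),(279,259),(367,259)): print((ray(c,u,v,.223)*1000).round(1),end=' ')
g=cv2.cvtColor(c['color'],cv2.COLOR_RGB2GRAY); print('\n',g[235:275,300].tolist(),g[235:275,345].tolist(),g[270,270:375].tolist())
# ring
m=(g[245:305,225:285]>150).astype(np.uint8)
for q in blobs(c,(228,250,275,300),150): print('ring',rect(c,q,.014),q.min(0),q.max(0))
E
```

```text
[665.6 -82.8 207.3]
dark [683.2, -51.0, 99.9, 116.5, 1.9]
dark [683.1, -51.8, 99.5, 114.9, 1.8]
pocket [715.8, -88.2, 36.4, 15.2, 89.9]
pocket [667.3, -87.2, 40.4, 47.9, 1.8]
pocket [681.2, -25.5, 81.6, 46.9, 2.1]
[630.2   6.4  16. ] [732.9   9.6  16. ] [ 737.6 -122.5   16. ] [ 628.7 -110.8   16. ] 
[651.7 -61.  223. ] [681.6 -60.1 223. ] [651.3 -60.  223. ] [681.9 -59.  223. ] 
 [125, 129, 126, 125, 125, 126, 123, 125, 126, 126, 126, 126, 124, 124, 126, 128, 127, 126, 125, 144, 226, 231, 230, 232, 232, 232, 230, 231, 231, 230, 231, 231, 231, 231, 232, 230, 231, 231, 230, 232] [127, 125, 125, 125, 126, 123, 130, 129, 127, 128, 125, 128, 125, 126, 123, 126, 128, 129, 129, 127, 175, 202, 210, 208, 210, 209, 209, 205, 205, 205, 206, 208, 209, 207, 206, 204, 202, 204, 204, 204] [136, 90, 36, 41, 57, 46, 120, 245, 246, 246, 246, 246, 246, 246, 245, 246, 246, 245, 231, 232, 232, 231, 230, 231, 230, 230, 229, 230, 232, 230, 230, 231, 231, 233, 232, 232, 231, 231, 233, 233, 232, 232, 233, 232, 232, 230, 231, 231, 237, 222, 246, 245, 245, 245, 238, 153, 204, 203, 207, 209, 208, 209, 209, 208, 206, 204, 205, 204, 207, 209, 207, 208, 204, 205, 206, 204, 204, 204, 203, 205, 206, 206, 209, 201, 160, 213, 242, 245, 245, 245, 245, 245, 245, 245, 245, 246, 245, 182, 62, 59, 63, 63, 62, 63, 65]
ring [602.7, -154.4, 36.7, 31.0, 49.5] [233.         259.66666667] [272.         294.33333333]
```

```bash
python3 -c "
from h import *
go(667.7,-88.3,20,1.85)"
```

```text
t 24.7 tcp [665.6 -82.8 207.3] jaw 1.8 q6 81.1 | shift [187.3   1.9   5.6] turn tool-x -0.1 open 30.1 F [-0.1 -0.5 -5. ]
```

```bash
python3 -m jog '20 2 5.6 0;50 2 5.6 0;80 2 5.6 0;110 2 5.6 0;135 2 5.6 0;155 2 5.6 0;163 2 5.6 0;163 2 5.6 0' && python3 - <<'E'
from h import *
go(667.7,-88.3,20,1.85)
c=cam('wrist'); save(c,'w10.png')
E
```

```text
time: 25.7
ee_pos: [0.6678, -0.0884, 0.0443]
tcp_rot: [-99.3, 90.0, 172.4]
wrist_force: [0.2, -0.1, -4.8]
opening: 0.0298
t 25.7 tcp [667.8 -88.4  44.3] jaw 1.7 q6 80.7 | shift [24.3 -0.1 -0.1] turn tool-x -0.1 open 29.8 F [ 0.2 -0.1 -4.8]
```

View pics/w10.png

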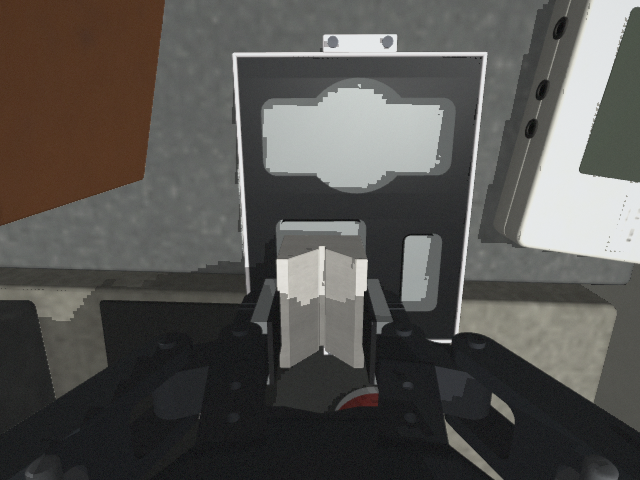

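```bash
python3 -m jog '4 0 0 0;8 0 0 0;12 0 0 0;16 0 0 0;20 0 0 0;23 0 0 0;24 0 0 0;24 0 0 0' && python3 - <<'E'
from h import *
go(667.7,-88.3,20,1.85)
E
```

```text
time: 26.75
ee_pos: [0.6678, -0.0884, 0.0203]
tcp_rot: [-96.3, 90.0, 175.5]
wrist_force: [0.3, -0.3, -5.0]
opening: 0.0301
t 26.75 tcp [667.8 -88.4  20.3] jaw 1.7 q6 80.7 | shift [ 0.3 -0.1 -0.1] turn tool-x -0.1 open 30.1 F [ 0.3 -0.3 -5. ]
```

```bash
python3 -m jog '0 0 0 0;0 0 0 0;0 0 0 0;0 0 0 0;-15 0 0 0;-45 0 0 0;-85 0 0 0;-125 0 0 0' 0.52 && python3 -m jog '-20 -10 0 0;-40 -25 0 0;-65 -35 0 0;-65 -45 0 0;-65 -55 0 0;-65 -64 0 0;-65 -64 0 0;-65 -64 0 0' 0.75 && python3 - <<'E'
from h import *
import pickle
c=cam('wrist'); pickle.dump(c,open('w11.pkl','wb')); s=cam('side'); t=cam('top'); pickle.dump(s,open('s11.pkl','wb')); pickle.dump(t,open('t11.pkl','wb'))
go(603,-157,200,0)
a=cv2.resize(t['color'][120:300,410:590,::-1],(400,400),interpolation=cv2.INTER_CUBIC)
b=cv2.resize(s['color'][180:360,460:640,::-1],(400,400),interpolation=cv2.INTER_CUBIC)
w=c['color'][280:480,:,::-1]; w=c['color'][150:350,:,::-1]
im=np.zeros((600,800,3),np.uint8); im[:400,:400]=a; im[:400,400:]=b; im[400:,:640]=w
cv2.imwrite('pics/s11.png',im)
E
```

```text
time: 27.75
ee_pos: [0.6678, -0.0884, 0.1478]
tcp_rot: [80.1, 89.9, -8.2]
wrist_force: [0.5, 0.4, 1.0]
opening: 0.0445
time: 28.75
ee_pos: [0.6039, -0.0904, 0.2099]
tcp_rot: [-99.0, 90.0, 172.7]
wrist_force: [-0.1, -0.4, -0.1]
opening: 0.0638
t 28.9 tcp [604.1 -90.4 210. ] jaw 1.7 q6 79.7 | shift [10.  -3.1 66.6] turn tool-x 1.7 open 64.1 F [-0.5  0.2  0.8]
```

View pics/s11.png

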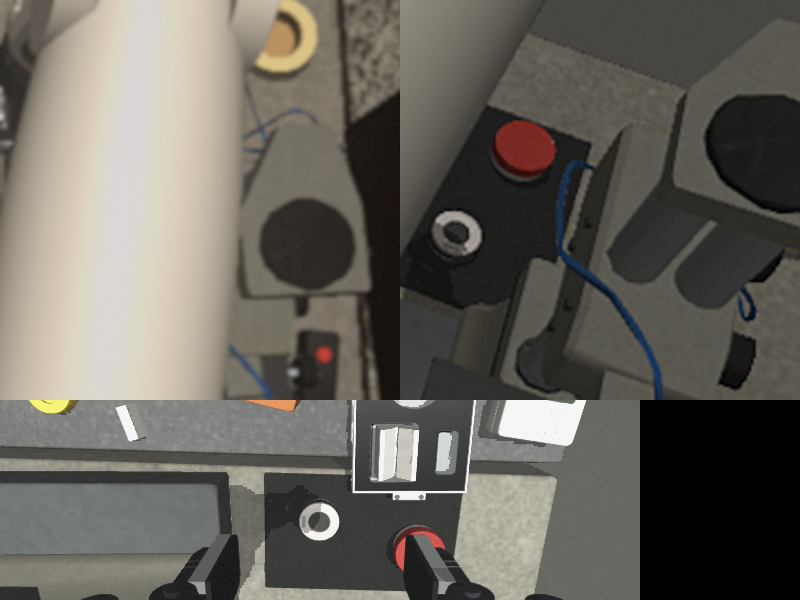

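```bash
python3 - <<'E'
from h import *
import pickle
T=pickle.load(open('top0.pkl','rb'));S=pickle.load(open('side0.pkl','rb'));W=pickle.load(open('w11.pkl','rb'))
d=tri2(T,(548,230),S,(629,222)); print('disc',d, proj(T,d/1000),proj(S,d/1000))
z=d[2]/1000
for u,v in((518,253),(578,250),(530,178),(563,178)): print((ray(T,u,v,z)*1000).round())
# small left bracket and wide body: side upper-left body top edge (630,125)->, lower-left (568,350)
for n,(u,v) in dict(bodytop=(630,125),bodybot=(565,352),brack=(535,262)).items():
    us,vs=460+(u-400)*.45,180+v*.45
    for zz in(.05,.1,.15,.2): 
        X=ray(S,us,vs,zz); print(n,(X*1000).round(),np.round(proj(T,X),0))
for q in blobs(W,(290,250+95,350,400),150): pass
for th in(150,200):
  for q in blobs(W,(285,240,350,300),th): print('ring',rect(W,q,.014))
for q in blobs(W,(110,150,150,200),200): print('short',rect(W,q,.019))
E
```

```text
disc [ 450.2 -222.   455.5] (np.float64(546.817056938101), np.float64(230.2175405485917)) (np.float64(630.708869460148), np.float64(222.03952539296722))
[ 419. -181.  456.]
[ 423. -262.  456.]
[ 524. -204.  456.]
[ 523. -250.  456.]
bodytop [ 731. -251.   50.] [476. 135.]
bodytop [ 691. -241.  100.] [479. 146.]
bodytop [ 651. -231.  150.] [482. 157.]
bodytop [ 611. -221.  200.] [485. 169.]
bodybot [ 521. -251.   50.] [481. 232.]
bodybot [ 494. -241.  100.] [484. 241.]
bodybot [ 467. -231.  150.] [487. 251.]
bodybot [ 439. -221.  200.] [490. 262.]
brack [ 582. -214.   50.] [462. 203.]
brack [ 551. -206.  100.] [465. 213.]
brack [ 520. -198.  150.] [468. 223.]
brack [ 489. -190.  200.] [472. 235.]
ring [604.8, -156.0, 36.6, 37.1, 1.8]
ring [609.1, -158.9, 37.0, 26.4, 58.2]
short [437.0, -68.6, 9.3, 30.2, 16.4]
```

```bash
python3 -m jog '0 0 20 0.5;0 0 40 1;0 0 60 1.7;0 0 66 1.7;20 0 66 1.7;40 0 66 1.7;60 0 66 1.7;80 0 66 1.7' 0.75 && python3 -c "
from h import *
go(604.2,-156.5,5,0); o=status.get_obs(); print(o['q'],o['joint_efforts'])"
```

```text
time: 29.9
ee_pos: [0.6058, -0.1565, 0.1296]
tcp_rot: [170.7, 90.0, 80.7]
wrist_force: [-0.9, 0.7, 1.0]
opening: 0.0637
t 29.9 tcp [ 605.8 -156.5  129.6] jaw 0.0 q6 75.5 | shift [124.6  -1.6   0. ] turn tool-x 0.0 open 63.7 F [-0.9  0.7  1. ]
[-1.44870687e+01  1.45779648e+01  9.75705103e+00  8.51798120e+01
  7.95886197e-03  7.54701767e+01] [-2.77379510e-02 -6.32574821e+01  4.85944963e+01  8.82943701e-01
 -1.88548170e-04 -1.82236289e-05]
```

```bash
python3 -m jog '10 -1 0 0;20 -1 0 0;30 -1 0 0;40 -1 0 0;50 -1 0 0;60 -1 0 0;70 -1 0 0;75 -1 0 0' && python3 -c "
from h import *
go(604.2,-156.5,5,0); o=status.get_obs(); print(o['q'].round(2),o['joint_efforts'].round(2))"
```

```text
time: 30.9
ee_pos: [0.6046, -0.1563, 0.0544]
tcp_rot: [-106.1, 90.0, 163.9]
wrist_force: [-0.3, 0.0, 0.3]
opening: 0.0636
t 30.9 tcp [ 604.6 -156.3   54.4] jaw 0.0 q6 75.5 | shift [49.4 -0.4  0.2] turn tool-x 0.0 open 63.6 F [-0.3  0.   0.3]
[-14.49  15.35   2.36  77.06   0.    75.46] [ -0.   -63.25  46.56   0.07  -0.    -0.  ]
```

```bash
python3 -m jog '8 0 0 0;16 0 0 0;24 0 0 0;32 0 0 0;40 0 0 0;46 0 0 0;49 0 0 0;49 0 0 0' && python3 -m jog '0 0 0 0;0 0 0 0;0 0 0 0;0 0 0 0;0 0 0 0;0 0 0 0;0 0 0 0;0 0 0 0' 0 50 && python3 -c "
from h import *
go(604.2,-156.5,5,0); o=status.get_obs(); print(o['q'].round(2),o['joint_efforts'].round(2))"
```

```text
time: 31.9
ee_pos: [0.6048, -0.1563, 0.0061]
tcp_rot: [-108.6, 90.0, 161.4]
wrist_force: [0.6, 0.9, 0.5]
opening: 0.0639
time: 32.9
ee_pos: [0.6053, -0.1564, 0.0071]
tcp_rot: [75.3, 89.9, -14.6]
wrist_force: [-0.2, 0.9, 6.1]
opening: 0.0344
t 32.9 tcp [ 605.3 -156.4    7.1] jaw 0.0 q6 75.5 | shift [ 2.1 -1.1  0.1] turn tool-x 0.0 open 34.4 F [-0.2  0.9  6.1]
[-14.49  16.62  -1.41  71.91  -0.    75.46] [-5.000e-02 -6.046e+01  4.334e+01 -4.300e-01 -2.000e-02  0.000e+00]
```

```bash
python3 -m jog '-10 0 0 0;-25 0 0 0;-45 0 0 0;-70 0 0 0;-100 0 0 0;-130 0 0 0;-160 0 0 0;-190 0 0 0' && python3 -c "
from h import *
go(681.9,-25,200,1.85)"
```

```text
time: 33.9
ee_pos: [0.6048, -0.1563, 0.1988]
tcp_rot: [74.2, 89.9, -15.7]
wrist_force: [0.8, -0.3, -0.5]
opening: 0.0347
t 33.9 tcp [ 604.8 -156.3  198.8] jaw 0.0 q6 75.5 | shift [  -1.1   77.2 -131.3] turn tool-x -1.8 open 34.7 F [ 0.8 -0.3 -0.5]
```

```bash
python3 -m jog '0 8 -20 0;0 18 -45 0;0 30 -70 -1;0 45 -95 -1.8;0 60 -120 -1.8;0 77 -131 -1.8;0 77 -131 -1.8;0 77 -131 -1.8' && python3 -c "
from h import *
go(681.9,-25,12,1.85)"
```

```text
time: 34.9
ee_pos: [0.6813, -0.0251, 0.1959]
tcp_rot: [-89.1, 89.9, -177.2]
wrist_force: [-0.3, 0.3, -1.9]
opening: 0.0347
t 34.9 tcp [681.3 -25.1 195.9] jaw 1.9 q6 86.0 | shift [183.9   0.8  -0. ] turn tool-x 0.0 open 34.7 F [-0.3  0.3 -1.9]
```

```bash
python3 -m jog '20 0.7 0 0;50 0.7 0 0;85 0.7 0 0;115 0.7 0 0;140 0.7 0 0;151 0.7 0 0;153 0.7 0 0;153 0.7 0 0' && python3 - <<'E'
from h import *
go(681.9,-25,12,1.85)
import pickle
c=cam('wrist'); save(c,'w12.png'); pickle.dump(c,open('w12.pkl','wb')); print(proj(c,[.6823,-.0247,.015]),proj(c,[.6819,-.025,.005]))
E
```

```text
time: 35.9
ee_pos: [0.6829, -0.0254, 0.0445]
tcp_rot: [85.0, 89.9, -3.2]
wrist_force: [0.2, 0.5, -1.5]
opening: 0.0346
t 35.9 tcp [682.9 -25.4  44.5] jaw 1.8 q6 86.0 | shift [32.5 -1.  -0.5] turn tool-x -0.0 open 34.6 F [ 0.2  0.5 -1.5]
(np.float64(317.81138634537814), np.float64(271.1970215780343)) (np.float64(317.14610939902764), np.float64(264.3118379109343))
```

View pics/w12.png

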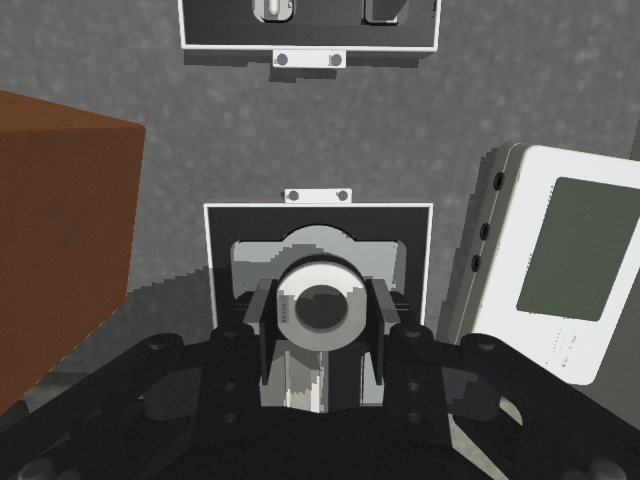

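```bash
python3 - <<'E'
from h import *
import pickle
c=pickle.load(open('w12.pkl','rb'))
for u,v in((322,263),(322,351),(277,306),(366,306),(322,306)): print((ray(c,u,v,.0514)*1000).round(1))
E
python3 -m jog '0 -1 0 0;6 -1 0 0;12 -1 0 0;18 -1 0 0;24 -1 0 0;29 -1 0 0;32 -1 0 0;32 -1 0 0' && python3 -c "
from h import *
go(681.9,-25,12,1.85)"
```

```text
[683.6  -6.9  51.4]
[684.8 -44.2  51.4]
[666.9 -25.1  51.4]
[701.1 -24.   51.4]
[684.2 -24.5  51.4]
time: 36.95
ee_pos: [0.6814, -0.0253, 0.0121]
tcp_rot: [84.0, 90.0, -4.2]
wrist_force: [-4.4, -0.2, 4.9]
opening: 0.0342
t 36.95 tcp [681.4 -25.3  12.1] jaw 1.8 q6 86.0 | shift [ 0.1  0.5 -0.3] turn tool-x -0.0 open 34.2 F [-4.4 -0.2  4.9]
```

```bash
python3 -m jog '0 -0.7 0 0;0 -1.3 0 0;0 -1.3 0 0;0 -1.3 0 0;0 -1.3 0 0;0 -1.3 0 0;0 -1.3 0 0;0 -1.3 0 0' && python3 -m jog '0 0 0 0;0 0 0 0;0 0 0 0;0 0 0 0;0 0 0 0;0 0 0 0;0 0 0 0;0 0 0 0' 0.53 && python3 -c "
from h import *
go(681.9,-25,12,1.85)"
```

```text
time: 37.95
ee_pos: [0.6812, -0.0253, 0.0121]
tcp_rot: [88.1, 89.9, -0.0]
wrist_force: [3.2, -0.1, 5.1]
opening: 0.0344
time: 38.95
ee_pos: [0.6802, -0.0253, 0.0113]
tcp_rot: [112.5, 90.0, 24.3]
wrist_force: [0.9, 0.2, 0.2]
opening: 0.0455
t 38.95 tcp [680.2 -25.3  11.3] jaw 1.8 q6 86.0 | shift [-0.7  1.7 -0.3] turn tool-x -0.0 open 45.5 F [0.9 0.2 0.2]
```

```bash
python3 -m jog '-5 0 0 0;-15 0 0 0;-30 0 0 0;-60 0 0 0;-95 0 0 0;-130 0 0 0;-165 0 0 0;-190 0 0 0' && python3 - <<'E'
from h import *
import pickle
T=pickle.load(open('top0.pkl','rb'));S=pickle.load(open('side0.pkl','rb'));W=pickle.load(open('w9.pkl','rb'))
go(436.7,-69,200,16.4)
def orange(c):
    h=cv2.cvtColor(c['color'],cv2.COLOR_RGB2HSV); return ((h[...,0]<16)&(h[...,1]>150)&(h[...,2]>90)).astype(np.uint8)
for n,c,b in(('T',T,(320,180,395,290)),('S',S,(315,215,435,345))):
    m=np.zeros((480,640),np.uint8); x0,y0,x1,y1=b; m[y0:y1,x0:x1]=orange(c)[y0:y1,x0:x1]
    q=max(cv2.findContours(m,cv2.RETR_EXTERNAL,cv2.CHAIN_APPROX_NONE)[0],key=cv2.contourArea)
    print(n,cv2.approxPolyDP(q,3,True).reshape(-1,2).tolist())
E
```

```text
time: 39.95
ee_pos: [0.6804, -0.0253, 0.2047]
tcp_rot: [86.0, 89.8, -2.2]
wrist_force: [1.1, 0.4, -0.6]
opening: 0.0453
t 39.95 tcp [680.4 -25.3 204.7] jaw 1.8 q6 86.0 | shift [   3.9 -245.    35.8] turn tool-x -14.6 open 45.3 F [ 1.1  0.4 -0.6]
T [[344, 191], [329, 265], [371, 273], [385, 199]]
S [[386, 220], [329, 284], [377, 316], [375, 329], [394, 298], [379, 316], [378, 313], [428, 247]]
```

```bash
python3 - <<'E'
from h import *
import pickle
T=pickle.load(open('top0.pkl','rb'));S=pickle.load(open('side0.pkl','rb'))
for a,b in(((371,273),(378,303)),((371,273),(378,308)),((371,273),(378,313)),((385,199),(428,247)),((329,265),(329,284)),((344,191),(386,220))): print(tri2(T,a,S,b))
E
```

```text
[427.1 -12.9 144.2]
[429.  -14.4 125.3]
[431.  -16.  105.7]
[581.7 -46.9  92.6]
[446.2  68.2 104.4]
[598.5  34.7  96.5]
```

```bash
python3 -m jog '4 -35 6 -2;4 -75 12 -4;4 -115 18 -7;4 -155 26 -10;4 -195 34 -13;4 -225 42 -14.6;4 -241 48 -14.6;4 -241 48 -14.6' 0.35 && python3 - <<'E'
from h import *
go(440.3,-81.5,8,16.4)
c=cam('wrist'); print(proj(c,[.4367,-.069,.019]))
for q in blobs(c,(290,150,350,260),215): print(q.mean(0).round(),rect(c,q,.019))
h=cv2.cvtColor(c['color'],cv2.COLOR_RGB2HSV); m=((h[...,0]<16)&(h[...,1]>150)&(h[...,2]>60)).astype(np.uint8)
q=max(cv2.findContours(m,cv2.RETR_EXTERNAL,cv2.CHAIN_APPROX_NONE)[0],key=cv2.contourArea)
for u,v in cv2.approxPolyDP(q,4,True).reshape(-1,2): print((u,v),(ray(c,u,v,.1)*1000).round())
save(c,'w13.png')
E
```

```text
time: 40.95
ee_pos: [0.4408, -0.0814, 0.1983]
tcp_rot: [63.3, 89.9, -10.4]
wrist_force: [1.2, -0.4, -1.4]
opening: 0.03
t 40.95 tcp [440.8 -81.4 198.3] jaw 16.4 q6 63.2 | shift [190.3  -0.8  -0.2] turn tool-x -0.0 open 30.0 F [ 1.2 -0.4 -1.4]
(np.float64(319.0635077545248), np.float64(190.64813395876826))
[320. 190.] [437.3, -68.6, 8.7, 29.1, 16.1]
(np.int32(531), np.int32(356)) [ 611. -127.  100.]
(np.int32(534), np.int32(361)) [ 615. -130.  100.]
(np.int32(528), np.int32(361)) [ 611. -131.  100.]
(np.int32(540), np.int32(363)) [ 620. -130.  100.]
(np.int32(539), np.int32(368)) [ 621. -134.  100.]
(np.int32(567), np.int32(385)) [ 647. -142.  100.]
(np.int32(571), np.int32(372)) [ 644. -131.  100.]
(np.int32(560), np.int32(358)) [ 632. -123.  100.]
(np.int32(559), np.int32(366)) [ 634. -129.  100.]
(np.int32(558), np.int32(358)) [ 630. -123.  100.]
(np.int32(545), np.int32(352)) [ 619. -121.  100.]
(np.int32(544), np.int32(359)) [ 621. -127.  100.]
```

```bash
python3 - <<'E'
from h import *
c=cam('wrist')
h=cv2.cvtColor(c['color'],cv2.COLOR_RGB2HSV); m=((h[...,0]<18)&(h[...,1]>110)).astype(np.uint8); m[260:]=0
for q in cv2.findContours(m,cv2.RETR_EXTERNAL,cv2.CHAIN_APPROX_NONE)[0]:
    if cv2.contourArea(q)>800:
        for u,v in cv2.approxPolyDP(q,4,True).reshape(-1,2): print((int(u),int(v)),(ray(c,u,v,.1)*1000).round(),h[v,u])
o,p,R=pose(); cc=-c['R'].T@c['t']; print((cc*1000).round())
E
```

```text
(401, 0) [447.  60. 100.] [ 12 135 157]
(334, 126) [431. -15. 100.] [ 12 129  85]
(539, 239) [580. -45. 100.] [ 11 143 207]
(625, 118) [597.  38. 100.] [ 13 131 218]
(440, 0) [468.  66. 100.] [ 11 128 213]
[423. -15. 340.]
```

```bash
python3 -m jog '20 -0.6 0 0;50 -0.6 0 0;85 -0.6 0 0;120 -0.6 0 0;150 -0.6 0 0;175 -0.6 0 0;190 -0.6 0 0;190 -0.6 0 0' && python3 -m jog '0 0 0 0;0 0 0 0;0 0 0 0;0 0 0 0;0 0 0 0;0 0 0 0;0 0 0 0;0 0 0 0' 0 40 && python3 -c "
from h import *
go(440.3,-81.5,8,16.4)" && python3 -m jog '-20 0 0 0;-50 0 0 0;-85 0 0 0;-120 0 0 0;-155 0 0 0;-180 0 0 0;-195 0 0 0;-195 0 0 0' && python3 -c "
from h import *
go(715,-100,205,1.85)"
```

```text
time: 42.05
ee_pos: [0.44, -0.081, 0.0065]
tcp_rot: [-118.0, 89.9, 168.5]
wrist_force: [-0.1, -0.7, 0.1]
opening: 0.0297
time: 43.05
ee_pos: [0.4411, -0.0814, 0.0083]
tcp_rot: [65.7, 89.9, -7.8]
wrist_force: [0.1, -0.4, 6.7]
opening: 0.0072
t 43.05 tcp [441.1 -81.4   8.3] jaw 16.4 q6 63.1 | shift [ 0.3 -0.8 -0.1] turn tool-x 0.0 open 7.2 F [ 0.1 -0.4  6.7]
time: 44.05
ee_pos: [0.4406, -0.0813, 0.2028]
tcp_rot: [63.5, 89.9, -10.1]
wrist_force: [0.0, -0.7, -0.4]
opening: 0.0076
t 44.05 tcp [440.6 -81.3 202.8] jaw 16.4 q6 63.1 | shift [ -1.9 257.9  95.6] turn tool-x 14.6 open 7.6 F [ 0.  -0.7 -0.4]
```

```bash
python3 -m jog '0 35 14 2;0 75 28 4;0 115 44 7;0 155 58 10;0 195 72 13;0 230 86 14.6;-2 256 95 14.6;-2 256 95 14.6' && python3 - <<'E'
from h import *
import pickle
go(715,-100,205,1.85)
c=cam('wrist'); pickle.dump(c,open('w14.pkl','wb')); save(c,'w14.png')
z=pose()[1][2]-.0083+.019
for q in blobs(c,(290,225,350,330),190): print('held',q.min(0).round(),q.max(0).round(),rect(c,q,z))
g=cv2.cvtColor(c['color'],cv2.COLOR_RGB2GRAY); print(g[215:300:3,321].tolist()); 
for v in range(236,266,4): print(v,(ray(c,321,v,z)*1000).round(1),end=' ')
for b in [(325,100,400,232)]:
  for q in blobs(c,(180,60,400,235),150): print('w',q.mean(0).round(),rect(c,q,.005),rect(c,q,.0155))
print(proj(c,[.7154,-.0874,.015]))
E
```

```text
time: 45.05
ee_pos: [0.7134, -0.0998, 0.2006]
tcp_rot: [-99.6, 89.8, 172.2]
wrist_force: [-0.1, 0.2, -1.4]
opening: 0.0075
t 45.05 tcp [713.4 -99.8 200.6] jaw 1.9 q6 80.2 | shift [-4.4  1.5  0.2] turn tool-x 0.0 open 7.5 F [-0.1  0.2 -1.4]
held [309. 241.] [333. 316.] [714.1, -85.8, 8.7, 29.5, 2.3]
held [290. 230.] [310. 239.] [705.9, -69.1, 7.1, 3.2, 2.0]
[62, 61, 61, 63, 122, 150, 150, 152, 152, 246, 247, 247, 247, 247, 247, 247, 247, 247, 247, 247, 247, 247, 247, 247, 247, 246, 207, 207, 207]
236 [713.4 -69.4 212.4] 240 [713.5 -70.9 212.4] 244 [713.5 -72.4 212.4] 248 [713.6 -73.9 212.4] 252 [713.6 -75.4 212.4] 256 [713.7 -76.9 212.4] 260 [713.7 -78.4 212.4] 264 [713.8 -79.9 212.4] w [322. 189.] [714.6, -87.9, 17.4, 36.4, 1.9] [714.5, -86.1, 16.8, 35.3, 1.9]
w [273. 184.] [666.6, -89.8, 40.7, 53.0, 1.9] [668.0, -87.9, 39.4, 51.4, 1.9]
w [284. 115.] [680.7, -25.5, 82.3, 46.9, 4.0] [681.7, -25.7, 79.7, 45.5, 4.0]
w [390. 120.] [764.7, -27.9, 24.2, 94.3, 5.0] [763.1, -28.0, 23.5, 91.3, 5.0]
w [288. 157.] [684.1, -56.6, 197.8, 146.9, 2.0] [685.0, -55.8, 191.6, 142.3, 2.0]
(np.float64(323.7949452803792), np.float64(190.9067769826029))
```

```bash
python3 -m jog '20 0.9 1.5 0;50 0.9 1.5 0;85 0.9 1.5 0;115 0.9 1.5 0;140 0.9 1.5 0;155 0.9 1.5 0;160 0.9 1.5 0;160 0.9 1.5 0' && python3 - <<'E'
from h import *
go(714.3,-101.3,16.2,1.85)
c=cam('wrist'); save(c,'w15.png',(200,120,440,300),3)
E
```

```text
time: 46.1
ee_pos: [0.7136, -0.1014, 0.045]
tcp_rot: [80.9, 90.0, -7.3]
wrist_force: [0.0, 0.1, 0.7]
opening: 0.0073
t 46.1 tcp [ 713.6 -101.4   45. ] jaw 1.8 q6 80.1 | shift [28.8  0.7 -0.1] turn tool-x -0.0 open 7.3 F [0.  0.1 0.7]
```

View pics/w15.png

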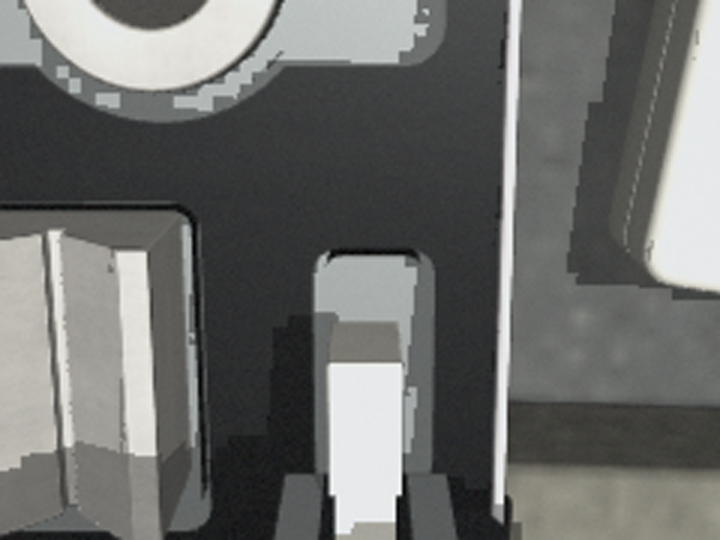

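```bash
python3 -m jog '3 1.2 0 0;8 1.2 0 0;13 1.2 0 0;18 1.2 0 0;22 1.2 0 0;26 1.2 0 0;29 1.2 0 0;29 1.2 0 0' && python3 - <<'E'
from h import *
go(714.3,-101.3,16.2,1.85)
E
```

```text
time: 47.15
ee_pos: [0.7149, -0.1014, 0.0155]
tcp_rot: [78.0, 90.0, -10.1]
wrist_force: [0.2, -0.6, 0.1]
opening: 0.0078
t 47.15 tcp [ 714.9 -101.4   15.5] jaw 1.8 q6 80.1 | shift [-0.7 -0.6 -0.1] turn tool-x -0.0 open 7.8 F [ 0.2 -0.6  0.1]
```

```bash
python3 -m jog '0 0 0 0;0 0 0 0;0 0 0 0;0 0 0 0;-10 0 0 0;-30 0 0 0;-65 0 0 0;-100 0 0 0' 0.25 && python3 -m jog '-30 -20 -20 0;-60 -30 -30 0;-85 -40 -40 0;-85 -40 -40 0;-85 -40 -40 0;-85 -40 -40 0;-85 -40 -40 0;-85 -40 -40 0' && python3 - <<'E'
from h import *
import pickle
c=cam('wrist'); save(c,'w16.png'); pickle.dump(c,open('w16.pkl','wb'))
go(0,0,0,0)
def tw(x,y,z): a=np.radians(1.85); return np.array([683.4+x*np.cos(a)-y*np.sin(a),-57.7+x*np.sin(a)+y*np.cos(a),z])/1000
for n,p in dict(ring=(0,33,19),v=(-16,-30,35),short=(31,-30,24)).items(): print(n,(tw(*p)*1000).round(1),np.round(proj(c,tw(*p)),1))
dark(c,(150,50,450,300),90,.0155)
for th in(140,185,225):
  for q in blobs(c,(200,60,420,280),th):
    r=[rect(c,q,z) for z in(.019,.035,.024)]; print(th,q.mean(0).round(),r)
E
```

```text
time: 48.15
ee_pos: [0.7149, -0.1014, 0.1182]
tcp_rot: [79.1, 89.9, -9.1]
wrist_force: [-0.1, -0.4, -0.2]
opening: 0.0213
time: 49.15
ee_pos: [0.6735, -0.0628, 0.1997]
tcp_rot: [-96.4, 89.9, 175.5]
wrist_force: [1.1, -1.0, -0.3]
opening: 0.0214
t 49.2 tcp [673.5 -62.8 199.9] jaw 1.8 q6 82.8 | shift [ 200.3 -671.   -84.3] turn tool-x 1.8 open 21.6 F [-0.6 -0.1  0. ]
ring [682.3 -24.7  19. ] [332.5 161.3]
v [668.4 -88.2  35. ] [313.1 240. ]
short [715.4 -86.7  24. ] [368.2 236.2]
dark [647.1, -128.5, 181.6, 46.7, 1.9]
dark [683.4, -58.1, 99.4, 127.8, 1.9]
dark [581.9, -9.3, 114.5, 24.8, 78.2]
140 [213. 204.] [[582.5, -64.0, 10.0, 7.0, 16.6], [587.0, -60.5, 9.5, 6.6, 16.6], [583.9, -62.9, 9.9, 6.9, 16.6]]
140 [252. 206.] [[614.8, -64.3, 13.5, 15.7, 65.2], [617.6, -60.8, 12.8, 14.9, 65.2], [615.7, -63.2, 13.3, 15.4, 65.2]]
140 [208. 193.] [[578.0, -54.2, 10.7, 3.6, 12.1], [582.7, -51.2, 10.1, 3.4, 12.1], [579.5, -53.3, 10.5, 3.5, 12.1]]
140 [218. 189.] [[587.5, -51.1, 13.0, 5.0, 87.6], [591.7, -48.3, 12.4, 4.8, 87.6], [588.8, -50.2, 12.8, 5.0, 87.6]]
140 [365. 189.] [[694.7, -57.5, 129.4
[... 1859 characters left out ...]
8, 2.0]]
225 [368. 237.] [[716.0, -89.0, 8.8, 29.9, 3.5], [713.8, -84.3, 8.4, 28.4, 3.5], [715.3, -87.6, 8.7, 29.5, 3.5]]
225 [331. 237.] [[683.6, -90.8, 4.9, 44.6, 2.1], [683.0, -86.0, 4.7, 42.4, 2.1], [683.4, -89.3, 4.9, 43.9, 2.1]]
225 [308. 234.] [[661.3, -85.5, 18.9, 40.3, 1.7], [661.9, -81.0, 17.9, 38.3, 1.7], [661.5, -84.1, 18.6, 39.6, 1.7]]
225 [418. 207.] [[756.4, -60.6, 2.8, 18.3, 5.8], [752.3, -57.3, 2.7, 17.4, 5.8], [755.1, -59.5, 2.8, 18.0, 5.8]]
225 [330. 157.] [[680.9, -24.1, 77.1, 42.4, 2.0], [680.5, -22.6, 73.3, 40.3, 2.0], [680.8, -23.6, 75.9, 41.7, 2.0]]
225 [339. 185.] [[683.2, -57.3, 103.3, 144.7, 2.0], [682.7, -54.2, 98.1, 137.5, 2.0], [683.1, -56.3, 101.7, 142.4, 2.0]]
```

```bash
python3 - <<'E'
from h import *
import pickle
c=pickle.load(open('w16.pkl','rb')); g=cv2.cvtColor(c['color'],cv2.COLOR_RGB2GRAY)
print(g[161,280:386:3].tolist()); print(g[125:200:3,332].tolist())
s=g[125:200,295:370]
for th in(110,150,200,235):
  for q in cv2.findContours((s<th).astype(np.uint8),cv2.RETR_LIST,cv2.CHAIN_APPROX_NONE)[0]:
    a=cv2.contourArea(q)
    if 80<a<3000: q=q.reshape(-1,2)+[295,125]; print(th,a,q.mean(0).round(1),rect(c,q,.019))
E
```

```text
[79, 120, 231, 231, 231, 232, 231, 232, 233, 149, 247, 237, 242, 246, 107, 110, 110, 109, 105, 103, 103, 71, 247, 247, 247, 215, 234, 233, 235, 235, 235, 235, 230, 142, 114, 87]
[95, 93, 119, 150, 237, 247, 247, 247, 247, 110, 109, 106, 106, 106, 106, 104, 104, 247, 247, 246, 157, 143, 77, 70, 69]
110 1056.0 [332.  191.5] [683.0, -48.7, 62.7, 15.3, 1.9]
110 399.0 [331.8 162.3] [681.6, -26.2, 19.0, 18.0, 1.9]
110 821.0 [332.  130.9] [681.1, -1.7, 60.2, 11.8, 1.9]
150 439.5 [331.8 162.3] [681.8, -25.6, 19.1, 19.8, 47.1]
150 1281.0 [326.  181.5] [682.4, -32.7, 62.7, 47.2, 1.9]
150 1051.5 [331.4 133.1] [681.1, -2.9, 60.3, 14.2, 1.9]
200 458.5 [331.9 162.2] [682.0, -25.4, 19.9, 19.6, 1.9]
200 1421.5 [328.3 173.5] [682.4, -31.1, 62.7, 50.3, 1.9]
200 1080.0 [332.  132.9] [681.1, -2.9, 60.3, 14.2, 1.9]
235 472.0 [332.  162.4] [682.0, -25.8, 19.9, 20.4, 1.9]
235 1648.0 [332. 162.] [682.0, -25.5, 37.2, 37.4, 46.7]
235 134.0 [327.9 139. ] [677.5, -7.3, 29.6, 8.2, 10.6]
```

Ring top at z 19 mm measures (682.0, -25.5) with its hole concentric, within 1 mm of its place. All five pieces are seated, so I'm handing in.

```bash
python3 -c "
from workcell import bot,status
print(status.get_obs()['time']); print(bot.job_done())"
```

```text
49.2
the job is handed in; nothing more can be done
None
```

All five pieces are in their own pockets, released, and the job was handed in at 49 s with the gripper clear. No verdict was reported.

**Indicator tray:** the last wrist picture showed the indicator lying flat with its stem in the stem slot, and the larger block in its slot. I did not re-check this tray after placing the other three pieces.

**Other tray:**

| Piece | Last measurement against the seated place | Other check |
|---|---|---|
| Setting ring | about 1 mm off, with the hole concentric | touched the pocket floor at about 5 N before release |
| Smaller block | about 1 mm off, turned about 1.6° | released about 2 mm above the floor |
| V block | one edge about 1 mm off, turned under 0.3° | released about 1 mm above the floor |

**Limits of these checks:**
- The overhead and side cameras disagreed by about 3 mm in y, so I used the wrist camera for the final positions.
- TCP readings varied by 1–2 mm between calls.
- Heights were judged from apparent size, lowering height and force, not measured directly. After release I checked the ring and both other bore-tray pieces only numerically, because the picture allowance was used up.
- The wrist force stayed near 7 N or below in every reading I took.

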